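# Turn the boxed weights to the stop and hold the lid up for the picture

## Robot

A 7-joint arm with a two-finger parallel gripper is mounted at the origin on the work surface. World frame = base frame: x ahead of the robot, y to its left, z up, the work surface at z = 0. Lengths are in mm, angles in degrees, forces in N, time in s.
With the tool pointing down it reaches from about 425 to 875 mm from the base axis. Payload 8.4 kg.
Tool frame: the origin (TCP) lies at the very end of the fingers, on their centre line; the grasp point (between the pads) lies 19 mm behind it; z points along the fingers, y is the direction in which the jaws open and shut (so a half turn about z gives the same grasp; the last joint's range is limited). The gripper opens to 85 mm and grips with 20 to 120 N. Pads are 22 mm wide; open, the fingers measure 114 mm over their backs; the gripper's body (76 mm by 85 mm) begins 54 mm behind the grasp point. The pads swing forward as they close: fully open they stand 13 mm farther back than shut.
Start: joints at [62.154, 19.091, 2.286, 83.961, -0.768, 76.965, -3.352], TCP at [245.173, -601.959, 231.308] pointing down, gripper open.
Joint ranges: [-147.57, 147.57], [-21.85, 119.76], [-74.77, 79.35], [14.55, 137.4], [-85.83, 265.84], [4.83, 119.75], [-152.11, 152.11]. Speed limits (degrees/s): [127.2, 127.2, 159.86, 159.86, 180, 180, 180].

## Interface

Orientations are given as a 3x3 rotation matrix whose columns are the frame's x, y, z axes.
In Python, from cell import r, hand, kin, read_camera, camera_model gives the robot as it stands. The module is installed in compiled form; this text tells all that it offers. Calls block until the motion is done:
- r.movep(position, orientation): joint-space move of the TCP to a pose.
- r.line_to(position, vel=150, ori=None): straight line of the TCP; ori=None keeps the orientation; vel is the mean speed in mm/s.
- r.move_j(angles): joint-space move.
- hand.gripper_to(opening, newtons=None): finger opening in mm; newtons is the grip in N (None keeps the last); returns when the fingers have stopped.
- r.pause(seconds).
- kin.solve_ik(position, orientation): joint angles nearest the present ones, or None.
- r.get_obs(): the state.
- read_camera(name): name is "scene" or "top" or "wrist"; returns the picture (384x512x3 uint8, red, green, blue); there is no depth.
- camera_model(name): a dict with "mtx" (3x3 intrinsics, pixels), "rvec" (rotation vector, rad) and "tvec" (3), from world to camera coordinates, as OpenCV has them; the wrist camera has in their place "mount" (4x4, takes a point from camera to tool coordinates, whose origin is the TCP and whose axes are the flange's). Camera axes: x right, y down, z forward; pixel columns grow to the right and rows downward; lengths in mm; the calibration is good to about 2 mm. A picture is of the moment at which its call begins: read the wrist's pose just before it. camera_model takes no time and is no camera call.
A pose or a line that the arm cannot do raises r.PlanningError and nothing moves.
- r.sign_off(): hands the job in, once; it reports no verdict.
The state is a dict: "time": time; "joint_positions": joint angles; "qd": joint speeds; "effort": joint torques, N m; "tool_pos": TCP position; "ee_rot": TCP orientation; "contact_force": force on the tool from outside, world axes, zero at the start; "torque": the same for the moment, N m; "gripper_width": finger opening in mm.
Only numpy, scipy, OpenCV 4.12 (cv2) and the standard library are available. Lean on these libraries where they do the work, as an engineer would, in place of code of your own. Each camera call takes 0.05 s, during which the arm holds its last target.

## Task

The shut wooden box of brass weights has just been photographed from one side: turn it for the next shot and set it flat on the photo board with its hinged back flush and square against the bent black metal stop bracket, centred on the bracket's white mark, knob end towards the camera, lid still shut. Then raise the lid by its knob to 60 degrees from shut and hold it steady there with the box still against the bracket; the lid drops shut by itself, so the program finishes while the gripper is still holding it for the picture. Leave everything else on the table where it stands.

Things in the scene. Friction and masses are not known exactly. Their poses are not given: they have to be found in the camera images.
- box_mid (a point): Centre (half-way up) of the shut box: loose, dark hardwood, 100 mm long (x), 60 wide (y), 50 high (base 34, lid 16, all sides flush), about 0.6 kg. Its x axis points from the hinged back to the front (knob end), z up. It starts shut on the photo board (this point 25 mm above it), about a quarter turn anticlockwise, seen from above, from the way it must face.
- box_hinge (a point): Middle of the hinge line, a point of the box's base (axes as box_mid): top edge of the base's back face, 50 mm behind box_mid and 34 mm above the underside. The hinge line runs along the box's y axis.
- box_knob (a point): Centre of the head of the brass knob that stands on the lid: head 18 mm across, 13 high, on an 11 mm stem. Fixed to the lid, its axes turn with it (z = knob's axis). Lid shut: 86 mm in front of the hinge line and 32.5 mm above it; the lid's top is 16.5 mm below this point, the lid's front edge 14 mm in front.
- box_lid (a joint): Angle of the lid, rad: 0 shut, growing as the knob end rises and swings back over the hinge; 1.047 is 60 degrees; it stops at 1.75. The hinge turns freely and has no stay: let go, the 0.1 kg lid falls shut. The box is not fastened to the board.
- stop (a point): White mark at the middle of the stop bracket's face, at its foot on the board's top. Bent black steel angle at the robot's end of the board: upright 110 mm wide (y), 22 high, 3 thick; its foot reaches 35 mm behind the face. x points straight out of the face towards the camera, y along the face, z up.
- photo_stand: Photo stand, fixed to the table: pale board 380 mm (x) by 500 mm (y), top 12 mm above the table; origin under the board's centre, axes as stop (bracket's face at x = -110 mm). Beyond its far end, on a rail, a camera (x = 255 to 335 mm, up to 160 mm high) looks back at the bracket.
- bell: Bystander: a brass hand bell with a dark wooden handle, 64 mm across, 84 mm high, the next lot, standing on the photo board; origin at the middle of its underside.
- grey_cube: Bystander: a 40 mm grey cube with black and white patches, for white balance, on the photo board; origin at the middle of its underside.
- orange_pot: Bystander: a lidded orange enamel pot with two ear handles, 170 mm across (215 mm over the ears), 117 mm high; origin at the middle of its underside.
- mug: Bystander: a blue ceramic mug, 80 mm across, 95 mm high; origin at the middle of its underside.
- lens_brush: Bystander: a 160 mm brush with a dark wooden handle, lying on the table; origin at the middle of its underside.
- jar: Bystander: an amber glass jar with a steel cap, 68 mm across, 100 mm high; origin at the middle of its underside.
- tea_tin: Bystander: a green tin, 72 mm across, 110 mm high; origin at the middle of its underside.
There are look-alikes about, which are no part of the job. Leave any purple or turquoise look-alike of the part that bears box_mid alone.

How it is judged:
By the outcome, as a careful person would: the job done as asked, in the order asked, and still so for the second after the job is handed in, while the arm keeps its last pose, push and grip.
It also fails if it takes over 54 s, if anything falls off the work surface, if the arm or the gripper's body presses on something with over 40 N, if the wrist force passes 120 N, or if a joint passes its speed limit or range.

## Working session

There is one attempt and no reset: what is moved stays moved. The work goes in short steps, each a Python script; the robot and the scene stay as the last script left them, time stands still between calls to the robot, and variables do not carry over. Pictures are saved under pics/ and viewed, and the job is handed in when it is done.

```bash
mkdir -p pics; ls; python3 - <<'E'
from cell import r, hand, kin, read_camera, camera_model
import cv2
for n in ("scene","top","wrist"):
    im=read_camera(n); cv2.imwrite(f"pics/{n}0.png",im[:,:,::-1]); print(n,camera_model(n))
o=r.get_obs();print(o)
E
```

```text
pics
scene {'mtx': array([[492.32976782,   0.        , 243.48441537],
       [  0.        , 492.32976782, 201.29767848],
       [  0.        ,   0.        ,   1.        ]]), 'rvec': array([ 2.28471635,  0.72417024, -0.2774611 ]), 'tvec': array([-446.38015127, -172.76338087, 1620.70974302])}
top {'mtx': array([[436.16259116,   0.        , 256.67453587],
       [  0.        , 436.16259116, 187.9201062 ],
       [  0.        ,   0.        ,   1.        ]]), 'rvec': array([ 2.17186664, -2.17444275,  0.06037193]), 'tvec': array([5.67024994e-01, 5.31267692e+02, 1.27861153e+03])}
wrist {'mtx': array([[313.74993151,   0.        , 248.399114  ],
       [  0.        , 313.74993151, 190.93669629],
       [  0.        ,   0.        ,   1.        ]]), 'mount': array([[ 6.95662070e-05, -9.58443466e-01, -2.85282522e-01,
         7.26972964e+01],
       [ 9.99999924e-01,  1.76311554e-04, -3.48491225e-04,
        -3.54427787e-01],
       [ 3.84307742e-04, -2.85282476e-01,  9.58443405e-01,
        -1.43186326e+02],
       [ 0.00000000e+00,  0.00000000e+00,  0.00000000e+00,
         1.00000000e+00]])}
{'time': 0.15, 'joint_positions': array([62.15697848, 19.12155344,  2.2856453 , 83.99633398, -0.76629283,
       76.96611522, -3.35296153]), 'qd': array([ 0.00297974, -0.04093948,  0.00189951, -0.20002175, -0.11416884,
       -0.0344852 ,  0.0658853 ]), 'effort': array([ 1.45740396e-03, -6.59041858e+01,  1.36670876e+00, -4.05874407e+01,
        1.68988475e-02,  9.56497999e-03, -6.09913263e-05]), 'tool_pos': array([ 245.00618995, -601.69653503,  230.66243689]), 'ee_rot': array([[ 9.26156008e-01,  3.77140218e-01, -5.51412828e-04],
       [ 3.77140605e-01, -9.26155401e-01,  1.06650139e-03],
       [-1.08473404e-04, -1.19570683e-03, -9.99999279e-01]]), 'contact_force': array([-0.45307924,  0.36261398,  0.24368133]), 'torque': array([ 0.00104368,  0.01315962, -0.03255228]), 'gripper_width': 85.34640539596855}
```

View pics/scene0.png

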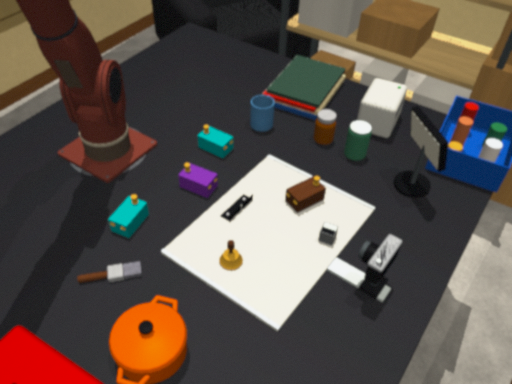

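View pics/top0.png

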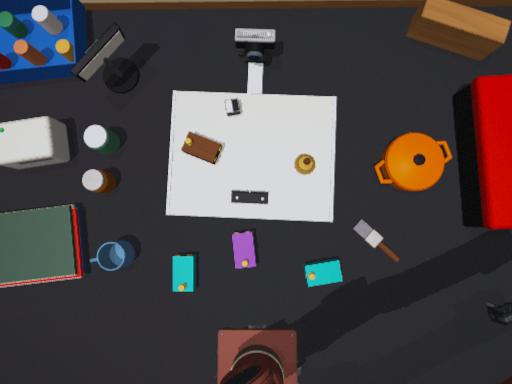

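View pics/wrist0.png

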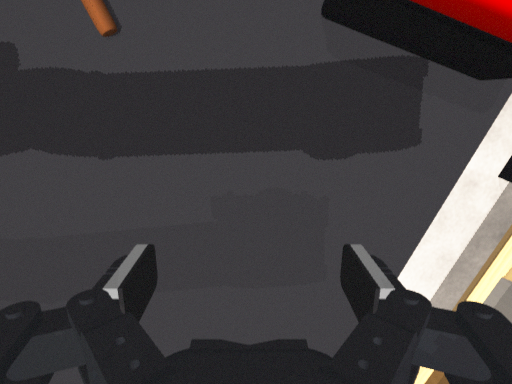

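The real box is the brown one on the board at about top (203,148) / scene (305,193). The look-alikes are purple, top (244,250), and turquoise, top (183,273) and (323,273), all off the board. I'll confirm with a crop and measure.

```bash
cat > h.py <<'E'
import numpy as np, cv2
from cell import r, hand, kin, read_camera, camera_model
def cam(name,obs=None):
    m=camera_model(name);K=m['mtx']
    if name!='wrist':
        R=cv2.Rodrigues(m['rvec'])[0];t=np.array(m['tvec']); return K,R,t
    o=obs or r.get_obs();T=np.eye(4);T[:3,:3]=o['ee_rot'];T[:3,3]=o['tool_pos']
    W=np.linalg.inv(T@m['mount']);return K,W[:3,:3],W[:3,3]
def bp(c,uv,z):
    K,R,t=c;d=R.T@np.linalg.inv(K)@np.array([uv[0],uv[1],1.]);C=-R.T@t
    return C+d*(z-C[2])/d[2]
def pj(c,P):
    K,R,t=c;p=K@(R@np.asarray(P,float)+t);return p[:2]/p[2]
def tilt(a,yaw):
    """tool z down tilted by a deg so it points to +x' (heading yaw deg) ; tool y horizontal along y'"""
    a=np.radians(a);w=np.radians(yaw)
    ex=np.array([np.cos(w),np.sin(w),0]);ey=np.array([-np.sin(w),np.cos(w),0]);ez=np.array([0,0,1.])
    z=ex*np.sin(a)-ez*np.cos(a);y=-ey;x=np.cross(y,z);return np.column_stack([x,y,z])
E
python3 - <<'E'
from h import *
t=cam('top')
for n,uv,z in [("c",(173,91),12),("c",(337,97),12),("c",(333,221),12),("c",(167,215),12),("markbracket",(249,191),34),("knob",(188,141),78.5),("boxtopL",(188,132),62),("boxR",(222,146),62),("bell",(306,163),40),("cube",(232,106),52)]:
    print(n,bp(t,uv,z).round(0))
im=cv2.imread('pics/top0.png')
a=cv2.resize(im[80:230,160:345],None,fx=4,fy=4,interpolation=cv2.INTER_CUBIC);cv2.imwrite('pics/topc.png',a)
b=tilt(0,0);print(b, kin.solve_ik([480,40,150],b))
print(r.get_obs()['time'])
E
```

```text
c [830. 256.  12.]
c [ 808. -244.   12.]
c [ 433. -226.   12.]
c [451. 269.  12.]
markbracket [521.  22.  34.]
knob [663. 196.  78.]
boxtopL [692. 200.  62.]
boxR [651. 100.  62.]
bell [ 603. -145.   40.]
cube [771.  72.  52.]
[[ 1.  0.  0.]
 [ 0. -1.  0.]
 [ 0. -0. -1.]] [  27.79488058    5.93518932  -39.47835996  111.02823045    4.17898535
   64.44339529 -103.33785998]
0.15
```

View pics/topc.png

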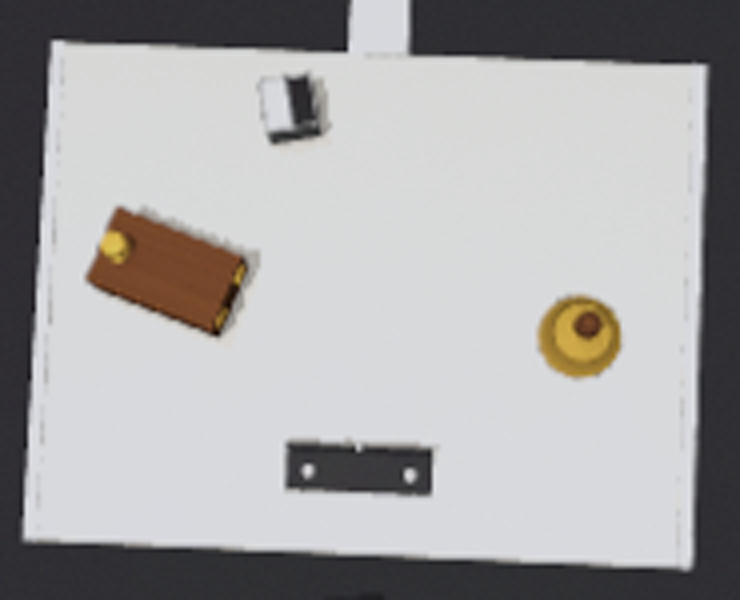

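The crop shows the dark wooden box, knob at crop (116,246), hinge plates at its right end, and the bracket at (360,468) with its white mark at (359,447). I confirm this is the one meant. Next, a closer wrist view covering both.

```bash
python3 - <<'E'
from h import *
r.movep([630,85,200],tilt(0,-2.4))
r.pause(0.3)
o=r.get_obs();np.save('o1.npy',o,allow_pickle=True)
im=read_camera('wrist');cv2.imwrite('pics/w1.png',im[:,:,::-1]);print(o['time'],o['tool_pos'])
cv2.imwrite('pics/w1b.png',cv2.resize(im[:,:,::-1],(800,600),interpolation=cv2.INTER_CUBIC))
E
```

```text
3.225 [630.05640977  84.6801295  199.98360353]
```

View pics/w1b.png

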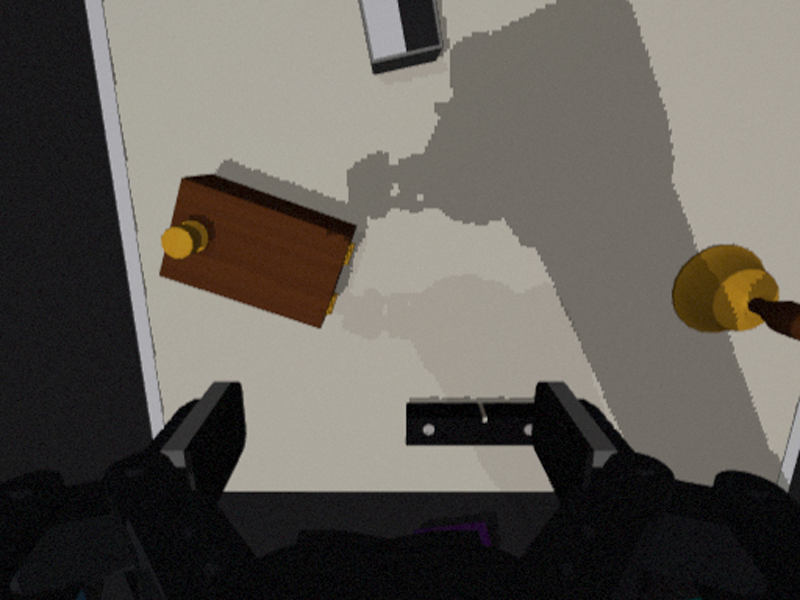

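The wrist view shows the box top with corners near (182,178), (356,226), (322,328) and (160,274), and the bracket's face edge at row ~400 with the white mark at (484,405). I'll enlarge both.

```bash
python3 - <<'E'
import cv2
im=cv2.imread('pics/w1.png')
a=cv2.convertScaleAbs(im[100:220,90:240],alpha=1.6);cv2.imwrite('pics/w1box.png',cv2.resize(a,None,fx=5,fy=5,interpolation=cv2.INTER_CUBIC))
a=cv2.convertScaleAbs(im[240:300,250:360],alpha=1.6);cv2.imwrite('pics/w1br.png',cv2.resize(a,None,fx=7,fy=7,interpolation=cv2.INTER_CUBIC))
E
```

```text
(no output)
```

View pics/w1box.png

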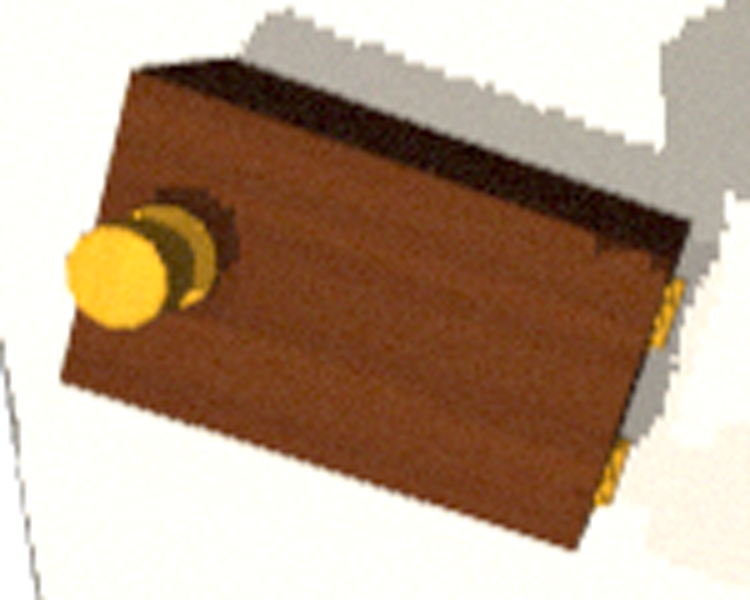

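View pics/w1br.png

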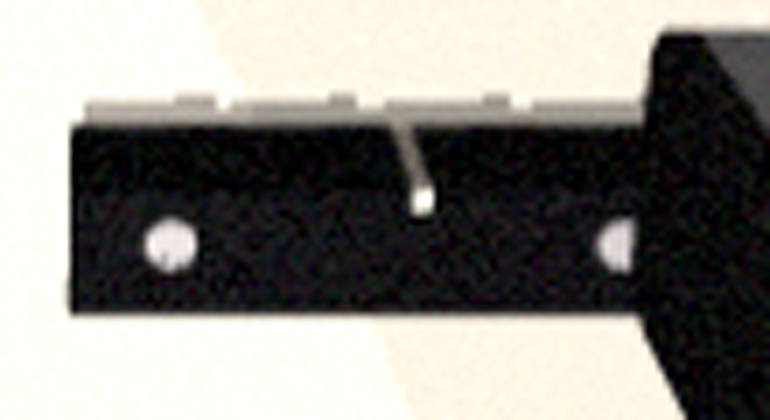

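```bash
python3 - <<'E'
from h import *
from scipy.optimize import least_squares
o=np.load('o1.npy',allow_pickle=True).item();c=cam('wrist',o)
q=lambda u,v:(90+u/5-.4,100+v/5-.4)
A,D,C=[bp(c,q(*p),62) for p in [(133,70),(62,380),(577,550)]]
print(A,D,C,np.linalg.norm(A-D),np.linalg.norm(C-D),np.degrees(np.arctan2(*(D-C)[1::-1])),np.degrees(np.arctan2(*(D-A)[1::-1])))
for p in [(690,222),(237,60)]: print('bottom',bp(c,q(*p),12))
print('knob',bp(c,q(117,277),85))
def f(p):
    x,y,w=p;R=np.array([[np.cos(w),-np.sin(w)],[np.sin(w),np.cos(w)]])
    out=[]
    for l,(u,v),wt in [((50,-30,62),(133,70),1),((50,30,62),(62,380),1),((-50,30,62),(577,550),1),((-50,-30,12),(690,222),1),((50,-30,12),(237,60),1),((36,0,85),(117,277),1)]:
        P=np.r_[R@l[:2]+[x,y],l[2]];out+=list(pj(c,P)-q(u,v))
    return out
s=least_squares(f,[660,150,1.2]);print(s.x,np.degrees(s.x[2]),np.round(s.fun,1))
b=lambda u,v:(250+u/7-.43,240+v/7-.43)
print('mark foot',bp(c,b(393,123),12),'top',bp(c,b(411,188),34))
L=bp(c,b(73,126),12);Rr=bp(c,b(640,124),12);print(L,Rr,np.degrees(np.arctan2(*(L-Rr)[1::-1]))-90)
t=cam('top');im=cv2.imread('pics/top0.png')
for p in [(359,447)]:
    print('top mark z34',bp(t,(160+p[0]/4,80+p[1]/4),34))
# top box
for p in [(118,207),(88,282),(218,333),(245,260)]: print(bp(t,(160+p[0]/4-.4,80+p[1]/4-.4),62 if p[0]<200 else 62))
E
```

```text
[693.98063443 197.69767492  62.        ] [639.31586742 219.79708949  62.        ] [602.10852279 127.66094559  62.        ] 58.96287710469794 99.36526307796686 68.00966283240201 157.9879134408106
bottom [656.52573036 105.96874272  12.        ]
bottom [693.53728194 196.6591878   12.        ]
knob [661.57880136 196.3159183   85.        ]
[647.79474324 162.62984902   1.18483319] 67.88594138899677 [-0.  -0.5 -0.4  0.5  0.1  0.9  0.9 -0.3 -1.1 -0.8  0.4  0.3]
mark foot [520.06448028  22.37705748  12.        ] top [520.60223955  23.3806757   34.        ]
[521.76756703  76.06733086  12.        ] [518.12975869 -19.05698585  12.        ] -2.190076632401343
top mark z34 [518.94448112  20.05701652  34.        ]
[694.08211212 196.3194292   62.        ]
[638.90858995 217.59582601  62.        ]
[601.23428426 122.53790665  62.        ]
[654.629364   103.23880085  62.        ]
```

```bash
python3 - <<'E'
from h import *
w=67.9;e=lambda w:np.array([np.cos(np.radians(w)),np.sin(np.radians(w))])
g=np.array([647.8,162.6])-12*e(w); print(g)
s=np.array([520.3,22.4]);T=s+(53-12)*e(-2.3)
q0=r.get_obs()['joint_positions'];print(q0.round(0))
for a in (0,180):
  for p,y in ((g,w+a),(T,-2.3+a)):
    print(a,[None if (q:=kin.solve_ik([*p,z],tilt(0,y))) is None else q.round(0) for z in (17,100)])
# knob poses
h=s
for tl in (-40,-30,-20,0,20,30,40,60):
    kk=s+86*e(-2.3)
    print(tl,[None if (q:=kin.solve_ik([*(s+x*e(-2.3)),z],tilt(tl,-2.3))) is None else q.round(0) for x,z in ((86,70),(15,130))])
E
```

```text
[643.28530884 151.48165643]
[  17.   23.  -38.   87.   14.   75. -114.]
0 [array([ 16.,  39., -45.,  92.,  30.,  62., -60.]), array([ 17.,  34., -48.,  89.,  26.,  69., -57.])]
0 [array([  23.,   25.,  -35.,  107.,   18.,   53., -113.]), array([  25.,   19.,  -37.,  104.,   13.,   62., -109.])]
180 [array([ 26.,  48., -63.,  92.,  45.,  69., 111.]), array([ 26.,  41., -63.,  88.,  37.,  74., 116.])]
180 [array([ 43.,  37., -63., 106.,  38.,  61.,  53.]), array([ 44.,  28., -63., 103.,  27.,  66.,  60.])]
-40 [array([  12.,   55.,  -31.,   61.,   14.,  108., -109.]), array([  16.,   44.,  -33.,   73.,   10.,  107., -110.])]
-30 [array([  15.,   48.,  -32.,   71.,   15.,   97., -109.]), array([  18.,   37.,  -34.,   81.,   11.,   97., -109.])]
-20 [array([  17.,   40.,  -33.,   80.,   16.,   85., -109.]), array([  21.,   29.,  -36.,   89.,   11.,   86., -109.])]
0 [array([  22.,   26.,  -35.,   99.,   17.,   61., -111.]), array([  27.,   14.,  -39.,  105.,   10.,   64., -107.])]
20 [array([  26.,   14.,  -37.,  117.,   22.,   34., -118.]), array([  32.,   -1.,  -41.,  122.,    5.,   39., -105.])]
30 [array([  24.,   10.,  -35.,  125.,   34.,   21., -131.]), array([  31.,   -7.,  -40.,  130.,    4.,   26., -105.])]
40 [None, None]
60 [None, None]
```

```bash
cat >> h.py <<'E'
e=lambda w:np.array([np.cos(np.radians(w)),np.sin(np.radians(w))])
S=np.array([520.3,22.4]);YS=-2.3
def st(m):
    o=r.get_obs();print(m,round(o['time'],2),o['tool_pos'].round(1),'F',o['contact_force'].round(1),'w',round(o['gripper_width'],1),flush=True);return o
def shot(n,crop=None,f=1.5,cam_='wrist'):
    o=r.get_obs();im=read_camera(cam_)[:,:,::-1];cv2.imwrite(f'pics/{n}_raw.png',im);np.save(f'pics/{n}.npy',o,allow_pickle=True)
    if crop: im=im[crop[1]:crop[3],crop[0]:crop[2]]
    cv2.imwrite(f'pics/{n}.png',cv2.resize(cv2.convertScaleAbs(im,alpha=1.4),None,fx=f,fy=f,interpolation=cv2.INTER_CUBIC))
E
python3 - <<'E'
from h import *
w=67.9;g=np.array([647.8,162.6])-12*e(w)
r.movep([*g,120],tilt(0,w));st('above')
r.line_to([*g,17],vel=100);st('down')
hand.gripper_to(50,40);st('grip')
r.line_to([*g,40],vel=100);st('lift')
shot('g1');shot('g1s',(200,120,420,300),3.5,'scene')
E
```

```text
above 4.22 [643.5 151.1 120.3] F [-0.6 -0.1  0.3] w 85.3
down 5.41 [643.8 151.7  17.8] F [0.  0.5 1. ] w 85.4
grip 5.77 [643.6 151.5  17.7] F [-1.2 -1.2  5.2] w 59.4
lift 6.15 [643.5 151.5  40.5] F [-0.4  0.5 -6. ] w 59.4
```

View pics/g1.png

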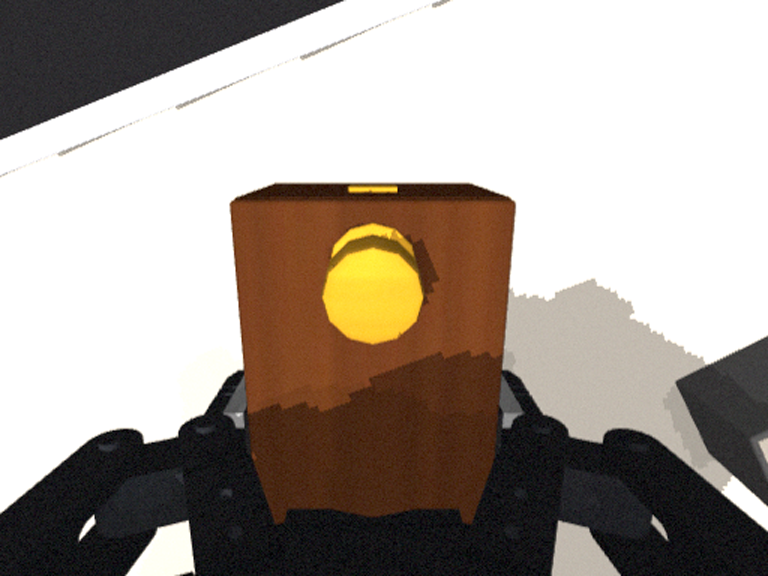

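View pics/g1s.png

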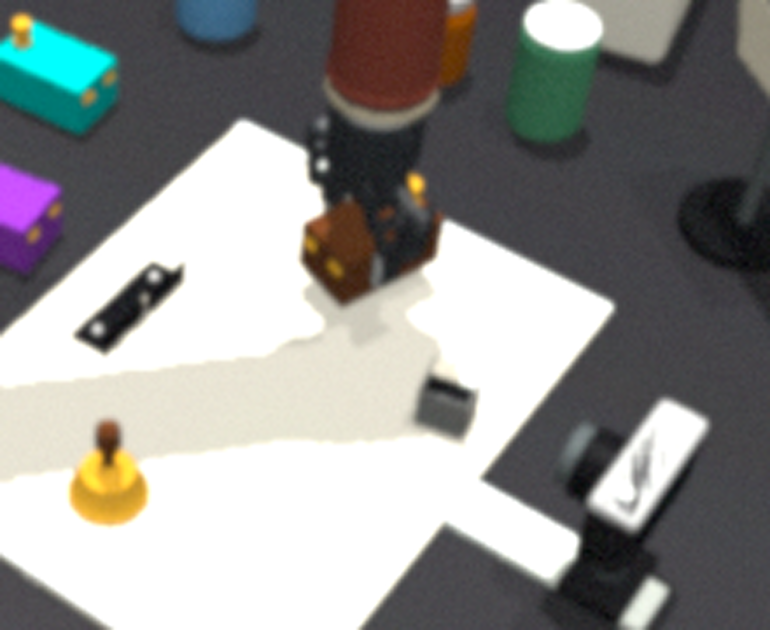

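```bash
python3 - <<'E'
from h import *
o=np.load('pics/g1.npy',allow_pickle=True).item();c=cam('wrist',o)
for p in [(231,203),(515,203)]:
    P=bp(c,(p[0]/1.5-.2,p[1]/1.5-.2),o['tool_pos'][2]+44.3);print(P,o['ee_rot'].T@(P-o['tool_pos']))
P=bp(c,(373/1.5,296/1.5),o['tool_pos'][2]+67.3);print(o['ee_rot'].T@(P-o['tool_pos']))
E
```

```text
[639.15734142 219.81168933  84.8385249 ] [ 61.6803406  -29.71700712 -44.29786445]
[693.95317168 197.5572577   84.8385249 ] [ 61.6826172   29.42553944 -44.25401986]
[ 48.64018455  -0.08984683 -67.28102149]
```

```bash
python3 - <<'E'
from h import *
g=r.get_obs()['tool_pos'][:2]
r.line_to([*g,90],vel=150)
T=S+(55-11.7)*e(YS)
r.movep([*T,90],tilt(0,YS));st('over')
r.line_to([*T,30],vel=120)
r.line_to([*T,17.5],vel=40);r.pause(.1);st('down')
shot('p1');shot('p1s',(180,130,400,300),3.5,'scene')
E
```

```text
over 7.61 [563.6  21.6  89.6] F [-0.5  0.3 -6.6] w 59.6
down 8.82 [563.8  20.6  17.6] F [ 1.3 -0.2 -5.2] w 59.7
```

View pics/p1s.png

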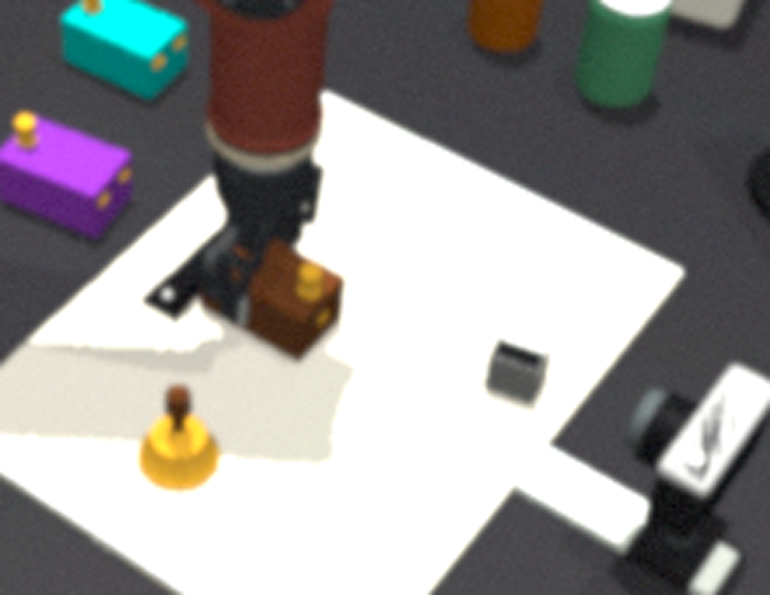

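```bash
python3 - <<'E'
from h import *
o=r.get_obs();T=o['tool_pos'].copy()
for z in (17,16.5,16):
    r.line_to([T[0],T[1],z],vel=20);o=st(z)
    if o['contact_force'][2]>-2: break
hand.gripper_to(85,40);st('open')
T=o['tool_pos'][:2]
r.line_to([*T,110],vel=250)
C=S+95*e(YS)
r.movep([*C,200],tilt(0,YS));r.pause(.2)
st('look');shot('p2')
E
```

```text
17 9.17 [563.8  20.6  17.5] F [-4.2 -1.3  6.1] w 59.4
open 9.54 [564.   20.6  17. ] F [-0.4  0.3 -0.5] w 85.1
look 10.76 [614.1  18.5 198.3] F [ 0.8 -0.1  0.4] w 85.0
```

View pics/p2.png

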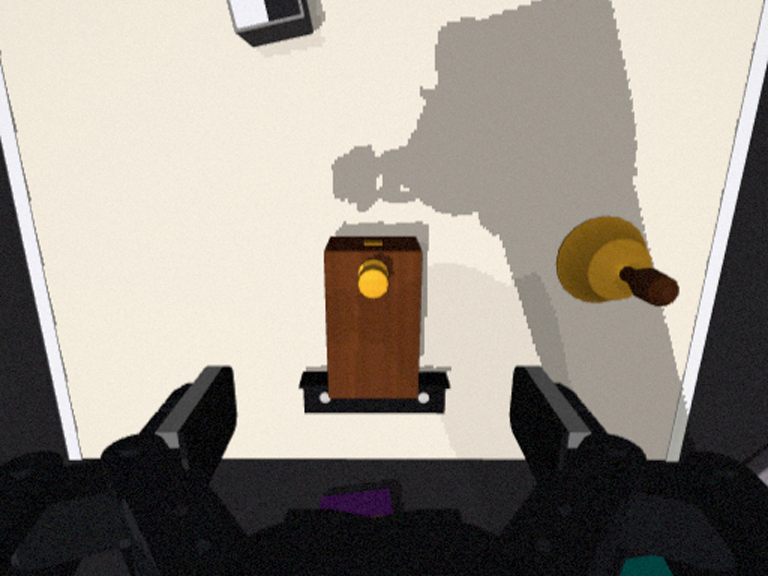

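```bash
python3 - <<'E'
import cv2
im=cv2.imread('pics/p2_raw.png')
a=cv2.convertScaleAbs(im[145:285,190:310],alpha=2);cv2.imwrite('pics/p2c.png',cv2.resize(a,(600,700))[:,:]) 
a=cv2.convertScaleAbs(im[235:285,190:310],alpha=2);cv2.imwrite('pics/p2d.png',cv2.resize(a,None,fx=6.5,fy=6.5,interpolation=cv2.INTER_CUBIC))
E
```

```text
(no output)
```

View pics/p2d.png

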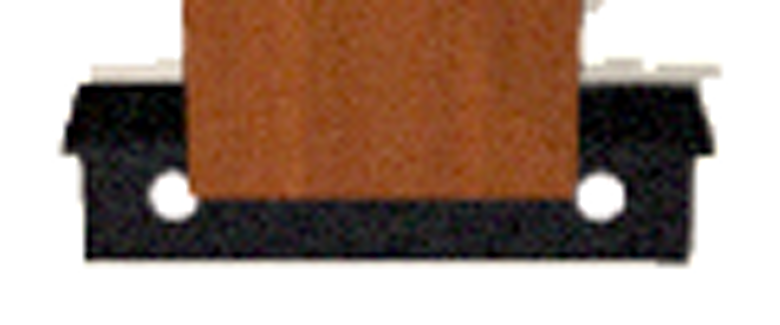

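```bash
python3 - <<'E'
from h import *
o=np.load('pics/p2.npy',allow_pickle=True).item();c=cam('wrist',o)
q=lambda u,v:(190+u/6.5-.42,235+v/6.5-.42)
for n,l,rr,z in [('foot',(80,85),(697,85),12),('top',(65,152),(712,152),34),('holes',(172,195),(601,196),13),('lid back',(190,199),(580,199),62)]:
    a=bp(c,q(*l),z);b=bp(c,q(*rr),z);m=(a+b)/2;d=a-b;ang=np.degrees(np.arctan2(d[1],d[0]))-90
    f=m[:2]-S;print(n,m.round(1),round(np.hypot(*d[:2]),1),round(ang,2),'in stop frame',(f@e(YS)).round(1),(f@e(YS+90)).round(1))
q=lambda u,v:(u/1.5-.2,v/1.5-.2)
for n,l,rr,z in [('lid front',(324,250),(421,250),62)]:
    a=bp(c,q(*l),z);b=bp(c,q(*rr),z);m=(a+b)/2;d=a-b;print(n,m.round(1),np.hypot(*d[:2]),(m[:2]-S)@e(YS),(m[:2]-S)@e(YS+90))
E
```

```text
foot [519.3  21.5  12. ] 110.0 -2.29 in stop frame -0.9 -0.9
top [518.1  21.7  34. ] 108.8 -2.29 in stop frame -2.2 -0.8
holes [497.8  22.7  13. ] 77.6 -2.44 in stop frame -22.5 -0.6
lid back [525.4  22.   62. ] 60.1 -2.29 in stop frame 5.1 -0.2
lid front [626.2  18.6  62. ] 58.73650992651485 105.96254310849297 0.47919218287720877
```

```bash
sed -i 's/^S=.*/S=np.array([519.3,21.55]);YS=-2.3/' h.py; python3 - <<'E'
from h import *
T=S+44.5*e(YS)   # box centre currently ~56.2 in front of the face
r.movep([*T,100],tilt(0,YS))
r.line_to([*T,17.2],vel=120);f0=st('down')['contact_force']
hand.gripper_to(50,20);f0=st('grip')['contact_force']
for i in range(1,40):
    d=44.5-(4 if i==1 else 4+0.5*(i-1))
    r.line_to([*(S+d*e(YS)),17.2],vel=30);o=r.get_obs();F=(o['contact_force']-f0)[:2]@e(YS)
    if i%2==0: print(d,round(F,1))
    if F>10 or d<34: break
st('contact %.1f'%d);r.pause(.2);st('p')
hand.gripper_to(85);st('open')
T=r.get_obs()['tool_pos'][:2]
r.line_to([*T,110],vel=250)
r.movep([*(S+95*e(YS)),200],tilt(0,YS));r.pause(.2)
st('look');shot('p3',(190,145,310,285),5)
E
```

```text
down 12.18 [564.5  20.   18. ] F [-0.2 -0.2  0. ] w 85.0
grip 12.53 [564.5  20.1  18.2] F [-1.2  0.8  6.9] w 59.9
40.0 7.2
39.0 8.2
38.0 8.1
contact 37.5 14.31 [559.2  19.9  18.2] F [ 9.1 -0.5  0.8] w 59.5
p 14.51 [559.1  19.9  18.2] F [9.2 0.2 0.7] w 59.7
open 14.88 [556.1  20.   16.8] F [-0.2  0.2  0.1] w 84.9
look 16.12 [613.   17.6 198.3] F [ 0.5 -0.2 -0.7] w 84.9
```

View pics/p3.png

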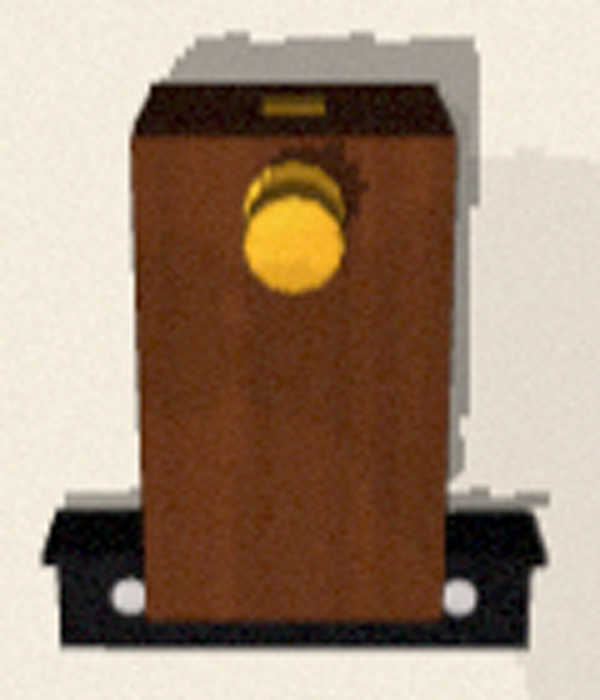

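```bash
cat > meas.py <<'E'
from h import *
def meas(name,x0,y0,f,foot,lb,lf):
    o=np.load(f'pics/{name}.npy',allow_pickle=True).item();c=cam('wrist',o)
    q=lambda p:(x0+p[0]/f-.4,y0+p[1]/f-.4)
    for n,(l,rr),z in [('foot',foot,12),('lid back',lb,62),('lid front',lf,62)]:
        a=bp(c,q(l),z);b=bp(c,q(rr),z);m=(a+b)/2;d=a-b;ang=np.degrees(np.arctan2(d[1],d[0]))-90
        g=m[:2]-S;print(n,m.round(1),round(np.hypot(*d[:2]),1),round(ang,2),'stop frame',(g@e(YS)).round(1),(g@e(YS+90)).round(1))
E
python3 - <<'E'
from meas import *
meas('p3',190,145,5,((55,510),(530,510)),((147,620),(443,620)),((132,136),(456,136)))
E
```

```text
foot [519.6  22.1  12. ] 110.0 -2.28 stop frame 0.3 0.5
lid back [520.5  21.5  62. ] 59.5 -2.28 stop frame 1.2 0.0
lid front [620.1  17.7  62. ] 59.2 -2.28 stop frame 100.9 0.2
```

```bash
python3 - <<'E'
from h import *
L=0.1*e(YS+90)
hand.gripper_to(0,20)
r.movep([*(S+L+122*e(YS)),110],tilt(0,YS))
r.line_to([*(S+L+122*e(YS)),24],vel=150);f0=st('down')['contact_force']
d=122
r.line_to([*(S+L+114*e(YS)),24],vel=50);d=114
while d>98:
    d-=1
    r.line_to([*(S+L+d*e(YS)),24],vel=30);o=r.get_obs();F=(o['contact_force']-f0)[:2]@e(YS)
    print(d,round(float((o['tool_pos'][:2]-S)@e(YS)),1),round(F,1))
    if F>18: break
r.pause(.3);st('push')
d+=4
r.line_to([*(S+L+(122)*e(YS)),24],vel=80)
r.line_to([*(S+L+122*e(YS)),110],vel=250)
r.movep([*(S+95*e(YS)),200],tilt(0,YS));hand.gripper_to(85);r.pause(.1)
st('look');shot('p4',(190,145,310,285),5)
E
```

```text
down 18.12 [642.1  17.   25.5] F [0.7 0.2 1.1] w 0.1
113 113.1 -0.2
112 112.4 2.1
111 112.2 5.4
110 112.2 8.1
109 112.2 10.7
108 112.2 14.0
107 112.1 16.6
106 112.1 19.8
push 20.73 [631.3  16.8  26.5] F [19.8 -1.5 -4.2] w -0.0
look 22.93 [614.2  17.7 200.1] F [-0.7  0.6 -0.6] w 85.1
```

View pics/p4.png

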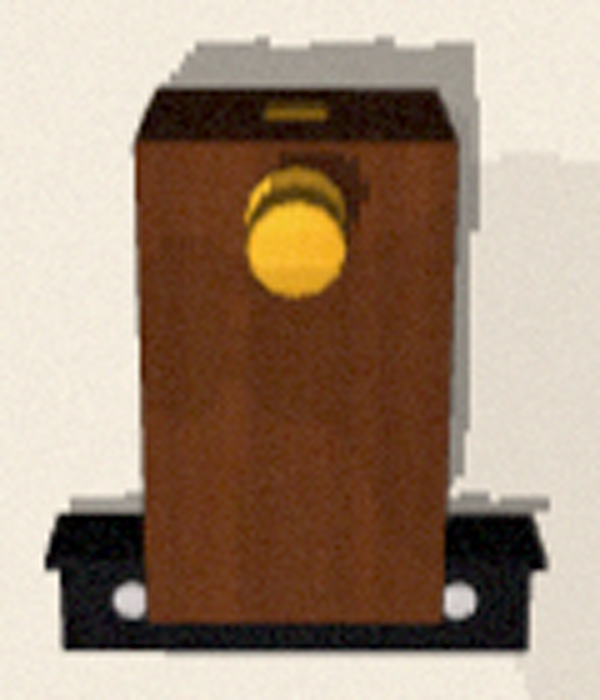

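```bash
python3 - <<'E'
from meas import *
meas('p4',190,145,5,((57,515),(531,515)),((150,623),(444,623)),((136,141),(459,141)))
o=np.load('pics/p4.npy',allow_pickle=True).item();c=cam('wrist',o)
k=bp(c,(190+296/5-.4,145+248/5-.4),85)[:2]-S;print('knob',k@e(YS),k@e(YS+90))
# ik path check: knob arc
H=S+1.2*e(YS)
for a,tl in ((0,-25),(0,-30),(60,15),(60,20),(60,25)):
    t=np.radians(a)+np.arctan2(32.5,86);R=np.hypot(32.5,86)
    K=np.r_[H+R*np.cos(t)*e(YS),46+R*np.sin(t)];M=tilt(tl,YS);P=K+13*M[:,2]
    q=kin.solve_ik(P,M);print(a,tl,P.round(0),None if q is None else q.round(0))
E
```

```text
foot [519.4  22.   12. ] 110.4 -2.29 stop frame 0.1 0.4
lid back [520.6  21.3  62. ] 59.4 -2.29 stop frame 1.3 -0.2
lid front [620.4  17.3  62. ] 59.4 -2.29 stop frame 101.2 -0.2
knob 87.71877367547681 0.08487212994353754
0 -25 [601.  18.  67.] [  17.   44.  -35.   76.   16.   91. -110.]
0 -30 [600.  18.  67.] [  16.   48.  -34.   72.   16.   96. -110.]
60 15 [539.  21. 124.] [  32.    4.  -42.  118.    8.   45. -106.]
60 20 [540.  21. 125.] [  34.    1.  -43.  122.    7.   38. -106.]
60 25 [541.  21. 125.] [  35.   -2.  -43.  126.    6.   32. -106.]
```

```bash
python3 - <<'E'
from h import *
H=S+1.2*e(YS)-0.1*e(YS+90)
K0=np.r_[H+86*e(YS),78.5];M=tilt(-15,YS);off=11
P=K0+off*M[:,2]
r.movep(P-70*M[:,2],M)
hand.gripper_to(40,20);st('above')
r.line_to(P,vel=100);r.pause(.15);o=st('at');print(P)
d=o['tool_pos']-P;
if np.abs(d).max()>0.6:
    r.line_to(P-d,vel=30);r.pause(.1);st('corr')
hand.gripper_to(10,20);o=st('grip')
v=o['ee_rot'].T@(K0-o['tool_pos']);print(v)
np.save('v.npy',v);np.save('cmd.npy',P-d)
shot('k1')
E
```

```text
above 23.93 [621.7  17.2 136.1] F [-0.4  0.1 -0.2] w 40.3
at 24.93 [604.2  18.1  68.6] F [-0.5  0.3 -0.2] w 40.5
[603.58102214  18.06484385  67.87481591]
corr 25.27 [603.   18.   67.2] F [ 0.   0.4 -0.3] w 39.9
grip 25.59 [603.   17.9  67.2] F [-0.3 -0.4  1.3] w 17.1
[  0.35602838  -0.18432576 -11.76131241]
```

View pics/k1.png

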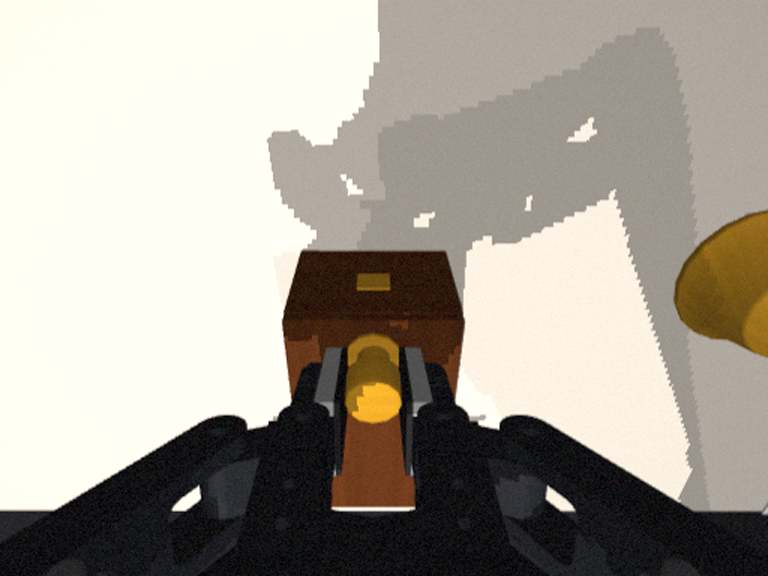

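```bash
cat > arc.py <<'E'
from h import *
H=S+1.2*e(YS)-0.1*e(YS+90);R0=np.hypot(86,32.5);t0=np.arctan2(32.5,86)
ex=np.r_[e(YS),0];ez=np.array([0,0,1.]);v=np.load('v.npy')
def K(a): t=t0+np.radians(a);return np.r_[H,46]+R0*(np.cos(t)*ex+np.sin(t)*ez)
def rad(a): t=t0+np.radians(a);return np.cos(t)*ex+np.sin(t)*ez
def tan(a): t=t0+np.radians(a);return -np.sin(t)*ex+np.cos(t)*ez
TL=lambda a:-15+35*a/60
def act(o):
    k=o['tool_pos']+o['ee_rot']@v-np.r_[H,46];return np.degrees(np.arctan2(k[2],k@ex)-t0),np.hypot(k[2],k@ex)-R0
E
python3 - <<'E'
from arc import *
o=r.get_obs();f0=0
corr=np.load('cmd.npy')-o['tool_pos'];print(corr)
rb=0.
for a in np.arange(3,61,3):
    M=tilt(TL(a),YS);P=K(a)-M@v+corr+rb*rad(a)
    r.line_to(P,vel=45,ori=M);o=r.get_obs();F=o['contact_force'];fr=F@rad(a);ft=F@tan(a);aa,dr=act(o)
    print(a,'act %.1f dr %.1f Frad %.1f Ftan %.1f Fy %.1f rb %.2f t %.2f'%(aa,dr,fr,ft,F@np.r_[e(YS+90),0],rb,o['time']))
    if abs(fr)>20 or abs(ft)>15: print('STOP');break
    rb+=np.clip(0.2*(fr-2.0),-.8,.8)
np.save('st.npy',np.r_[a,rb,corr])
shot('a1s',(180,100,400,280),3.5,'scene');shot('a1')
E
```

```text
[-0.04841794  0.06247807 -0.09151821]
3 act 3.2 dr 0.1 Frad 1.5 Ftan -1.9 Fy 1.0 rb 0.00 t 25.89
6 act 6.1 dr 0.0 Frad 1.0 Ftan -1.3 Fy -0.6 rb -0.10 t 26.14
9 act 9.0 dr -0.2 Frad 0.9 Ftan -2.6 Fy -0.5 rb -0.29 t 26.39
12 act 12.0 dr -0.4 Frad 1.8 Ftan -1.7 Fy -2.0 rb -0.51 t 26.64
15 act 15.0 dr -0.5 Frad 2.3 Ftan -2.3 Fy -0.9 rb -0.54 t 26.89
18 act 18.0 dr -0.6 Frad 1.6 Ftan -1.4 Fy -2.1 rb -0.48 t 27.14
21 act 21.1 dr -0.6 Frad 2.6 Ftan -1.9 Fy -0.8 rb -0.55 t 27.39
24 act 24.1 dr -0.7 Frad 1.0 Ftan -1.6 Fy -1.2 rb -0.43 t 27.64
27 act 27.1 dr -0.8 Frad 0.8 Ftan -1.4 Fy -1.2 rb -0.62 t 27.89
30 act 30.1 dr -0.8 Frad 1.1 Ftan -1.5 Fy -1.3 rb -0.86 t 28.14
33 act 33.1 dr -1.0 Frad 2.0 Ftan -2.5 Fy -0.2 rb -1.05 t 28.39
36 act 36.1 dr -1.0 Frad 2.3 Ftan -2.8 Fy -0.9 rb -1.05 t 28.64
39 act 39.1 dr -1.1 Frad 1.1 Ftan -2.1 Fy -1.4 rb -0.99 t 28.89
42 act 42.0 dr -1.2 Frad 2.0 Ftan -2.2 Fy -1.9 rb -1.17 t 29.14
45 act 45.1 dr -1.3 Frad 1.7 Ftan -2.3 Fy -1.4 rb -1.18 t 29.39
48 act 48.0 dr -1.4 Frad 1.3 Ftan -2.0 Fy -1.8 rb -1.24 t 29.64
51 act 51.0 dr -1.5 Frad 0.9 Ftan -0.9 Fy -0.3 rb -1.38 t 29.89
54 act 54.0 dr -1.7 Frad 1.2 Ftan -0.4 Fy -1.4 rb -1.60 t 30.14
57 act 57.0 dr -1.7 Frad 2.0 Ftan -1.1 Fy -1.6 rb -1.75 t 30.39
60 act 60.1 dr -1.9 Frad 1.2 Ftan -0.3 Fy -1.2 rb -1.75 t 30.64
```

View pics/a1s.png

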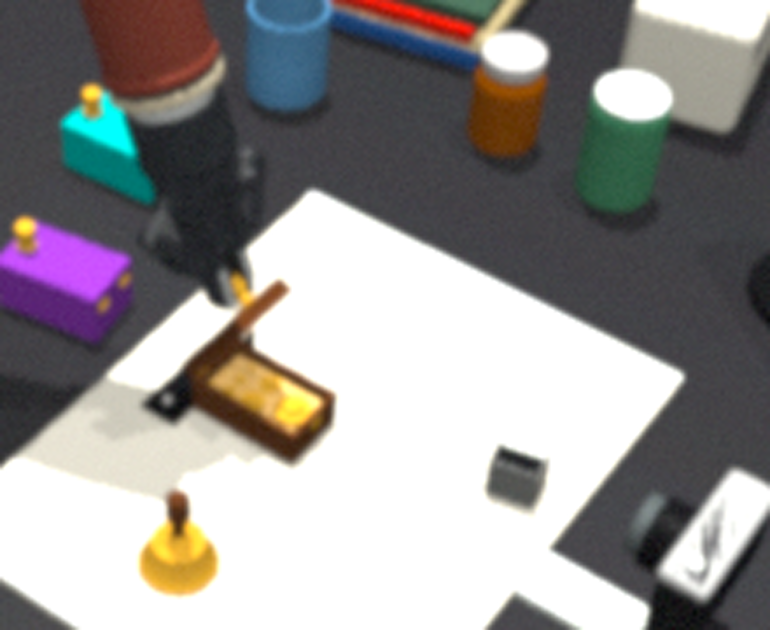

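View pics/a1.png

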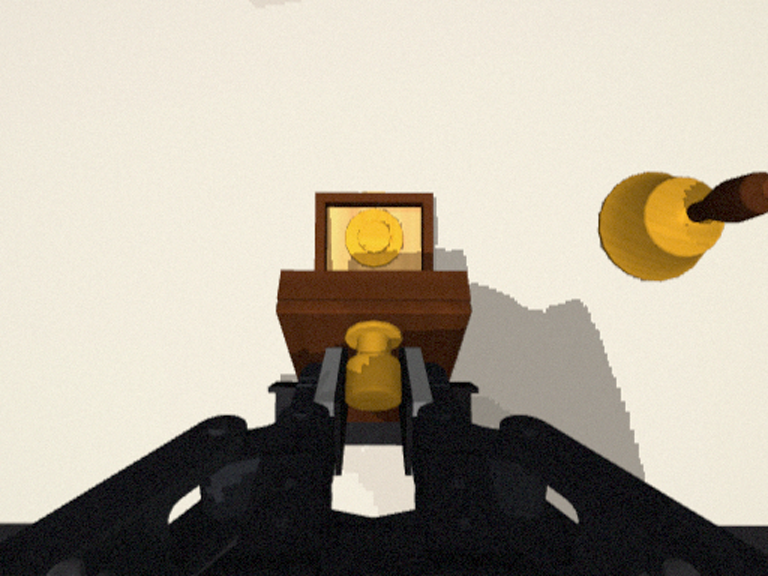

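```bash
python3 - <<'E'
from arc import *
im=cv2.imread('pics/a1_raw.png');cv2.imwrite('pics/a1c.png',cv2.resize(cv2.convertScaleAbs(im[115:285,170:330],alpha=2.2),None,fx=4,fy=4,interpolation=cv2.INTER_CUBIC)[:600])
im=cv2.imread('pics/a1s_raw.png');cv2.imwrite('pics/a1sc.png',cv2.resize(cv2.convertScaleAbs(im[170:235,220:290],alpha=1.6),None,fx=9,fy=9,interpolation=cv2.INTER_CUBIC))
o=np.load('pics/a1.npy',allow_pickle=True).item();c=cam('wrist',o);sc=cam('scene')
ey=np.r_[e(YS+90),0]
Pb=lambda x,y,z:np.r_[H,46]+x*ex+y*ey+z*ez
w=lambda p:((pj(c,p)-[170,115])*4+1.5).round(0)
s=lambda p:((pj(sc,p)-[220,170])*9+4).round(0)
for y in (30,-30): print('base front top',w(Pb(100,y,0)),s(Pb(100,y,0)),'bot',s(Pb(100,y,-34)),'hinge',s(Pb(0,y,0)),'baseback',w(Pb(0,y,0)))
for a in (57,60,63):
  for y in (30,-30):
    ca,sa=np.cos(np.radians(a)),np.sin(np.radians(a));L=lambda x,z:Pb(x*ca-z*sa,y,x*sa+z*ca)
    print(a,y,'under front',w(L(100,0)),s(L(100,0)),'top front',w(L(100,16)),s(L(100,16)),'top back',w(L(0,16)))
E
```

```text
base front top [160.  53.] [508. 377.] bot [502. 450.] hinge [250. 236.] baseback [156. 581.]
base front top [473.  53.] [395. 493.] bot [391. 566.] hinge [134. 345.] baseback [477. 581.]
57 30 under front [ 72. 242.] [399. 120.] top front [ 57. 350.] [364.  80.] top back [149. 665.]
57 -30 under front [562. 242.] [280. 233.] top front [578. 350.] [244. 192.] top back [484. 665.]
60 30 under front [ 68. 276.] [388. 107.] top front [ 52. 393.] [351.  68.] top back [150. 666.]
60 -30 under front [567. 276.] [268. 220.] top front [582. 393.] [231. 180.] top back [483. 666.]
63 30 under front [ 63. 314.] [376.  95.] top front [ 48. 438.] [338.  57.] top back [150. 667.]
63 -30 under front [571. 314.] [256. 207.] top front [586. 438.] [217. 168.] top back [483. 667.]
```

View pics/a1c.png

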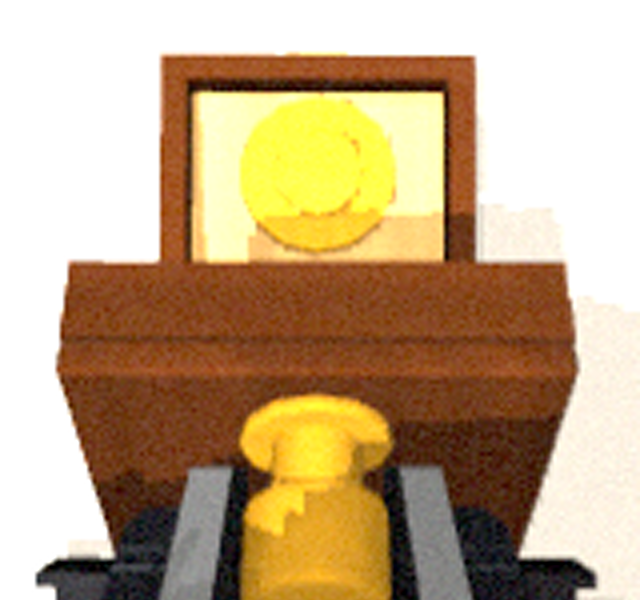

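View pics/a1sc.png

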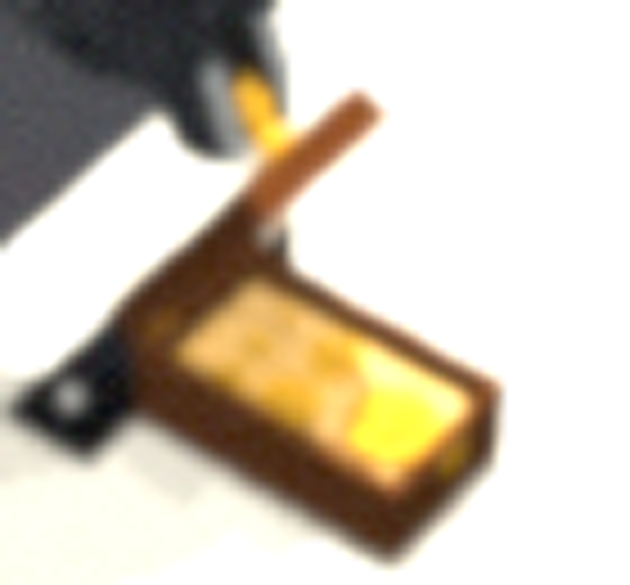

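The wrist crop shows the base's front edge at row 56, against a prediction of 53, so the box is still in place. The lid edges are at rows 263 and 370, which puts the lid near 58.6°, so I'll raise it about 1.3° more.

```bash
python3 - <<'E'
from arc import *
s=np.load('st.npy');rb=s[1];corr=s[2:]
for a in (60.7,61.4):
    M=tilt(TL(60),YS);r.line_to(K(a)-M@v+corr+rb*rad(a),vel=20,ori=M)
r.pause(.8);o=st('hold');print(act(o),o['contact_force']@rad(60),o['contact_force']@tan(60))
shot('a2',(170,115,330,265),4);shot('a2s',(220,170,290,235),9,'scene');shot('a2t',(140,70,350,230),3.5,'top')
E
```

```text
hold 32.04 [536.5  20.6 124. ] F [ 2.4 -1.9  1.6] w 17.0
(np.float64(61.39931763223539), np.float64(-1.9552635966808651)) 1.9577344631480826 -2.1691015934499136
```

View pics/a2.png

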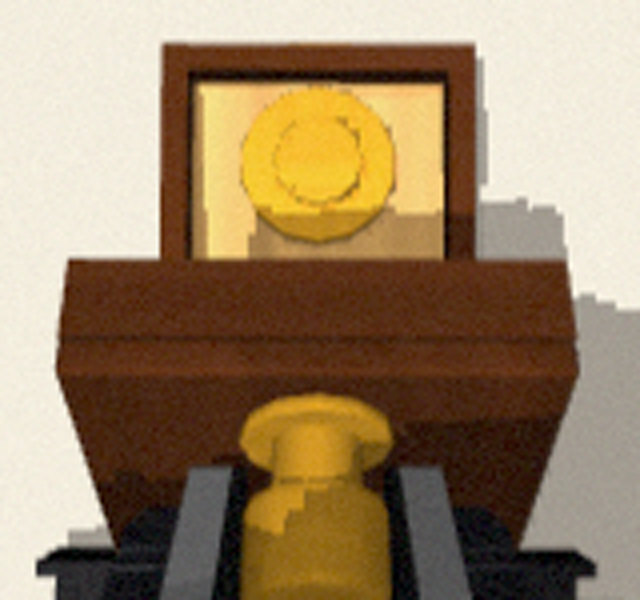

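View pics/a2t.png

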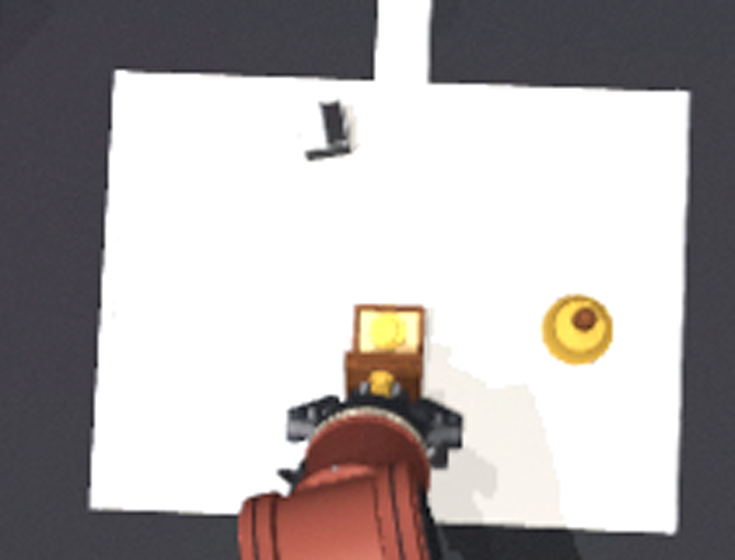

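```bash
python3 - <<'E'
from arc import *
from scipy.optimize import least_squares
ey=np.r_[e(YS+90),0]
D={'a1':[(162,56),(475,56),(69,263),(565,263),(57,370),(578,370)],'a2':[(162,43),(475,43),(67,259),(567,259),(57,376),(578,376)]}
for n,pts in D.items():
    o=np.load(f'pics/{n}.npy',allow_pickle=True).item();c=cam('wrist',o)
    def f(p,zf=0):
        x0,y0,a=p[:3];z0=p[3] if len(p)>3 else 0
        ca,sa=np.cos(np.radians(a)),np.sin(np.radians(a));out=[]
        for i,(x,z,l) in enumerate([(100,0,0),(100,0,1),(100,16,1)]):
            if l: x,z=x*ca-z*sa,x*sa+z*ca
            for j,y in enumerate((30,-30)):
                P=np.r_[H,46]+(x+x0)*ex+(y+y0)*ey+(z+z0)*ez
                out+=list(((pj(c,P)-[170,115])*4+1.5-pts[2*i+j])/4)
        return out
    for i in ([0,0,60],[0,0,60,0]):
        s=least_squares(f,i);print(n,s.x.round(2),np.round(s.fun,1))
E
```

```text
a1 [-0.73 -0.06 58.12] [-0.5  0.2 -0.4  0.2  0.5 -0.6 -0.2 -0.6 -0.4  0.5  0.6  0.5]
a1 [-0.55 -0.06 58.23 -0.51] [-0.4  0.1 -0.5  0.1  0.7 -0.6 -0.3 -0.6 -0.2  0.5  0.4  0.5]
a2 [ 0.   -0.   60.07] [-0.4  0.  -0.4  0.   0.5  0.3 -0.1  0.3 -0.9 -0.3  1.  -0.3]
a2 [ 0.3  -0.   60.25 -0.8 ] [-0.2 -0.1 -0.6 -0.1  0.7  0.3 -0.4  0.3 -0.5 -0.3  0.7 -0.3]
```

View pics/a2s.png

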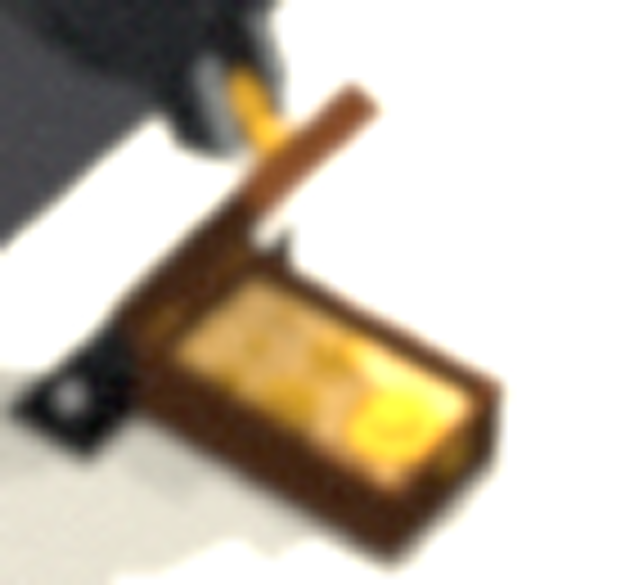

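```bash
python3 - <<'E'
from h import *
st('before');r.sign_off();st('after')
E
```

```text
before 32.19 [536.5  20.6 123.9] F [ 1.6 -3.2  2.6] w 16.9
the job is handed in; nothing more can be done
the job is handed in; nothing more can be done
```

The brown box is against the bracket, and the gripper is holding its lid open by the knob at about 60°. I handed the job in at 32.2 s of the 54 s allowed.

**What I did:** I gripped the shut box by its sides, turned it about 70° clockwise and set it down in front of the bracket. I then pushed it back, finishing with a 20 N press from the front. It did not move under that press, so I took it to be seated. Finally I gripped the knob at 20 N and followed the hinge arc, pressing lightly inward.

**Last checks:**
- **Lid angle:** the final wrist-picture fit gave 60.1–60.3°. The arm's own arc model read 61.4°; I trusted the picture, which had the lid at about 58° when the arm read 60°.
- **Position:** the last fit of the box base put it within about 0.3 mm of its position after the press. It was square to the bracket, with both measuring −2.3°. The centre was 0.2–0.6 mm off the mark, which is about as fine as I can measure.
- **Flushness:** the pictures still put the box's back about 1 mm in front of the bracket's face. That is within the 2 mm camera calibration and disagrees with the press, so I relied on the press.
- **Forces:** about 2–5 N at the wrist while holding.
- **Everything else:** the arm touched only the box, and the bell and cube still stand where they were on the board. I did not re-measure the other items.

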